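# Demould the red meter bezel

## Robot

A 6-joint arm with a two-finger parallel gripper is mounted at the origin on the work surface. World frame = base frame: x ahead of the robot, y to its left, z up, the work surface at z = 0. Lengths are in mm, angles in degrees, forces in N, time in s.
With the tool pointing down it reaches from about 300 to 850 mm from the base axis. Payload 4.2 kg.
Tool frame: the origin (TCP) lies on the centre line of the jaws, within the pads' length; the fingertips stand 14 mm ahead of it and the grasp point (between the pads) lies 5 mm behind it; z points along the fingers, y is the line along which they close (so a half turn about z gives the same grasp; the last joint's range is limited). The gripper opens to 91 mm and grips with 3 to 60 N. Pads are 32 mm wide; open, the fingers measure 118 mm over their backs; the gripper's body (76 mm by 178 mm) begins 60 mm behind the grasp point.
Start: joints at [64.229, 18.312, 89.639, -0, 72.044, -1.146], TCP at [239.601, 522.719, 207.876] pointing down, gripper open.
Joint ranges: [-177.97, 177.97], [-48.28, 115.42], [12.27, 149.76], [-77.06, 257.06], [2.81, 150.46], [-146.56, 146.56]. Speed limits (degrees/s): [147.25, 147.25, 180, 180, 180, 180].

## Interface

Orientations are given as [roll, pitch, yaw] about the fixed x, y, z axes, in that order (R = Rz(yaw) Ry(pitch) Rx(roll)).
In Python, from workcell import env gives the robot as it stands.
- The arm moves only by the tool arm_command, never from a script. Its argument "motion" is a list of rows, each an object with "offset": the shift along the tool's x, y, z in m, a list of three; "spin": the turn about the tool's z in rad. In form: [{"offset": [tx, ty, tz], "spin": spin}, ...]. A call has 1 to 5 rows; each row shifts and turns the commanded pose from where the row before left it, along the tool's axes as they then stand; what a row does not reach is not made up. A row lasts 1/8 s, in which the tool goes at most 62.5 mm and 10.7 degrees, less where a joint would pass 70% of its speed; a pose out of reach is approached as far as the arm can. A call with a gripper value outside its range is refused whole. "jaw" is the finger opening in m, from 0 to 0.0912, set as the call begins (left out, the last holds). The fingers move at their own pace and stop on an object; "newtons" is the grip in N (left out, the last holds). Time passes only in rows, so rows that do not move let the fingers close. It gives the time, the measured TCP pose, the force, the opening and the grip force at its end, in the units of the state.
- env.state(): the state, without advancing time (a new reading comes with each control period).
- env.grab_frame(name): name is "side" or "top"; returns (picture, depth): 384x512x3 uint8, blue, green, red; 384x512 float32, mm along the optical axis (not along the pixel's ray), 0 where there is no reading.
- env.camera_model(name): a dict with "fx", "fy", "cx", "cy" (pixels), "eye" and "rotation" of the camera in the world. Camera axes: x right, y down, z forward; pixel columns grow to the right and rows downward; lengths in mm; the calibration is good to about 2 mm. A picture is of the moment at which its call begins. camera_model takes no time and is no camera call.
- env.job_done(): hands the job in; it is judged then, once.
Trained networks look in the newest picture that a camera, given by its name, has taken for a name from the list of things; names that differ only in an ending like _2 or _b are one class to them, and where a whole thing is asked for, a point or a joint stands for the part that bears it (a point fixed in the world has none). Each returns a list of dicts, best first, with "score" (0 to 1); they miss things now and then, are a little off and sometimes report something else, mostly with a low value. They report only what shows in the picture. A call takes as long as a camera call. They do not tell look-alikes from the thing itself.
- env.boxes_of(camera, target): "bbox" ([left, top, right, bottom] in pixels, round what is visible of it).
- env.pinpoint(camera, target): "location" ([column, row] in pixels: a listed point, or the origin of a listed thing).
The state is a dict: "time_s": time; "qpos": joint angles; "qvel": joint speeds; "effort": joint torques, N m; "ee_pos": TCP position; "ee_rot": TCP orientation; "force": force on the tool from outside, world axes, zero at the start; "torque": the same for the moment, N m; "gripper_width": finger opening in mm; "gripper_force": force on a finger pad.
Only numpy, scipy, OpenCV 4.12 (cv2) and the standard library are available. Lean on these libraries where they do the work, as an engineer would, in place of code of your own. Each camera call takes 0.05 s, during which the arm holds its last target. There are 200 camera calls.

## Task

Take the red cast bezel by its upright tab, lift it out of its open aluminium mould and set it down gently (do not drop it) in the shallow blue tray, lying flat on the tray's floor with the tab up. Leave the grey bezel where it is in the other mould.

Things in the scene. Friction and masses are not known exactly. Their poses are not given: they have to be found in the camera images.
- red_bezel_centre (a point): Centre of the red plastic bezel: a frame 96 x 72 mm, 16 mm high, 50-100 g, with a bar along its middle and an upright tab on that, 32 mm long (x), 12 mm thick (y), 32 mm high: 48 mm in all. The point is on the centre line, 24 mm above the underside (8 mm above the frame's top face, 24 mm below the tab's top). x runs along the tab and the long side, y across the tab (grip here), z up.
- mould_red: Fixed aluminium mould block 150 (x) x 120 (y) x 30 mm high that the red bezel starts in, turned as it is, with 2.5 mm play; origin under its centre on the table. Cavity 14 mm deep, with two cores in the frame's windows to 2 mm below the block's top. The frame stands 2 mm, the tab 34 mm above the block. Two guide pins, 6 mm high, at opposite corners.
- grey_bezel_centre (a point): Centre of the grey bezel: same shape, size, axes and point, lying in a second, equal, fixed mould. To be left alone.
- tray_floor (a point): Centre of the inner floor of the fixed blue open tray, 5 mm above the table. Tray 180 mm (x) x 150 mm (y) outside, walls 5 mm thick and 18 mm high over the table, inside 170 x 140 mm. Axes: x along its long side, z up. It is empty at the start.
There are look-alikes about, which are no part of the job. Leave any orange look-alike of the part that bears red_bezel_centre alone.

How it is judged:
By the outcome, as a careful person would: the job done as asked, in the order asked, and still so for the second after the job is handed in, with the robot touching nothing.
It also fails if it takes over 40 s, if anything falls off the work surface, if the arm or the gripper's body presses on something with over 40 N, if the wrist force passes 120 N, or if a joint passes its speed limit or range.

## Working session

There is one attempt and no reset: what is moved stays moved. The work goes in short steps, Python scripts to look and compute and a tool call to move; the robot and the scene stay as the last step left them, time stands still between calls to the robot, and variables do not carry over. Pictures are saved under pics/ and viewed, at most 10 in all, crops included, and the job is handed in when it is done.

Besides the shell and the picture viewer there is one more tool, called after "Emit:" as a command line: name --argument value ..., lists and objects as JSON in quotes. arm_command: Moves the arm, as the interface text tells. Its arguments: {"type":"object","properties":{"motion":{"type":"array"},"jaw":{"type":"number"},"newtons":{"type":"number"}},"required":["motion"]}

```bash
mkdir -p pics; ls; cat > h.py <<'E'
from workcell import env
import numpy as np, cv2
def ray(cam,p):
    m=env.camera_model(cam); R=np.array(m["rotation"]); 
    d=R@np.array([(p[0]-m["cx"])/m["fx"],(p[1]-m["cy"])/m["fy"],1.]); return np.array(m["eye"]),d
def at_z(cam,p,z):
    e,d=ray(cam,p); return e+d*(z-e[2])/d[2]
def cloud(cam,depth):
    m=env.camera_model(cam); v,u=np.mgrid[:384,:512]
    P=np.stack([(u-m["cx"])/m["fx"]*depth,(v-m["cy"])/m["fy"]*depth,depth],-1)
    return P@np.array(m["rotation"]).T+np.array(m["eye"])
E
python3 - <<'E'
from h import *
ims=[]
for c in("top","side"):
    im,d=env.grab_frame(c); cv2.imwrite(f"pics/{c}0.png",im); np.save(c+"0.npy",d); np.save(c+"0im.npy",im)
    m=env.camera_model(c); print(c,np.round(m["eye"]),np.round(m["rotation"],3).tolist(),m["fx"])
    for t,z in(("red_bezel_centre",40),("grey_bezel_centre",40),("tray_floor",5),("mould_red",0)):
        for r in env.pinpoint(c,t)[:4]:
            print(t,round(r["score"],2),np.round(r["location"]),np.round(at_z(c,r["location"],z)))
print(env.state())
E
```

```text
pics
top [ 382.   67. 1117.] [-172.296, -0.624, -89.496] 426.50105890622973Traceback (most recent call last):
  File "<stdin>", line 8, in <module>
  File "h.py", line 7, in at_z
    e,d=ray(cam,p); return e+d*(z-e[2])/d[2]
                                        ~^^^
IndexError: invalid index to scalar variable.
```

View pics/top0.png

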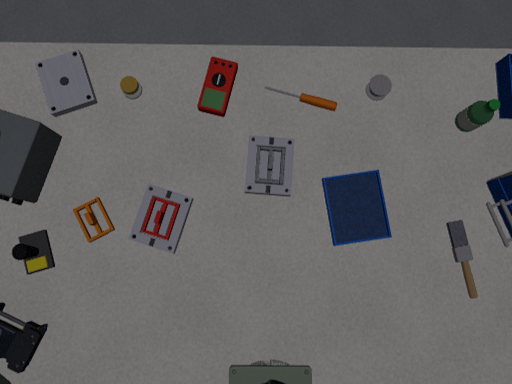

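The top view shows the red bezel in its mould at about (160,217), an orange look-alike at (93,219), the grey bezel at (270,165) and the tray at (357,207). The camera's rotation comes as roll, pitch and yaw, so I'll fix the helper.

```bash
sed -i 's/^import numpy.*/import numpy as np, cv2\nfrom scipy.spatial.transform import Rotation\ndef RM(m): return Rotation.from_euler("xyz",m["rotation"],degrees=True).as_matrix()/; s/R=np.array(m\["rotation"\])/R=RM(m)/; s/np.array(m\["rotation"\]).T/RM(m).T/' h.py
python3 - <<'E'
from h import *
for c in("top","side"):
    im,d=env.grab_frame(c); cv2.imwrite(f"pics/{c}1.png",im); np.save(c+"0.npy",d); np.save(c+"0im.npy",im)
    m=env.camera_model(c); print(c,np.round(m["eye"]))
    for t,z in(("red_bezel_centre",40),("grey_bezel_centre",40),("tray_floor",5),("mould_red",0)):
        for r in env.pinpoint(c,t)[:3]:
            print(t,round(r["score"],2),np.round(r["location"]),np.round(at_z(c,r["location"],z)))
    P=cloud(c,d); hsv=cv2.cvtColor(im,cv2.COLOR_BGR2HSV); H,S,V=hsv[...,0],hsv[...,1],hsv[...,2]
    for n,mk in(("red",((H<6)|(H>174))&(S>150)&(V>60)),("blue",(H>100)&(H<125)&(S>130))):
        k,l,st,ce=cv2.connectedComponentsWithStats(mk.astype(np.uint8))
        for i in range(1,k):
            if st[i,4]<80: continue
            q=P[(l==i)&(d>0)]; 
            print(n,st[i],"mean",np.round(q.mean(0)),"rect",cv2.minAreaRect(q[:,:2].astype(np.float32)), "zpct",np.percentile(q[:,2],[5,50,95,99]).round())
            hi=q[(q[:,2]>55)&(q[:,2]<75)]
            if n=="red" and len(hi)>10: print("  tab",len(hi),hi.mean(0).round(1),cv2.minAreaRect(hi[:,:2].astype(np.float32)))
s=env.state();print(s["ee_pos"],s["ee_rot"],s["time_s"],s["gripper_width"])
E
```

```text
top [ 382.   67. 1117.]
red_bezel_centre 0.88 [ 92. 216.] [471. 451.  40.]
red_bezel_centre 0.82 [159. 217.] [471. 282.  40.]
grey_bezel_centre 0.94 [271. 162.] [615.  -0.  40.]
tray_floor 0.71 [356. 207.] [ 505. -226.    5.]
mould_red 0.88 [163. 219.] [468. 279.   0.]
red [198  57  40  57 848] mean [837. 138.  33.] rect ((824.2278442382812, 142.41268920898438), (72.32328033447266, 148.5508575439453), 75.77691650390625) zpct [30. 33. 37. 38.]
red [141 197  38  43 478] mean [470. 282.  35.] rect ((470.07025146484375, 282.44842529296875), (72.8722152709961, 93.7395248413086), 72.50645446777344) zpct [27. 31. 64. 65.]
  tab 57 [468.3 281.4  62.9] ((468.4585266113281, 281.55914306640625), (10.45443058013916, 30.984451293945312), 72.41748809814453)
blue [496  54  16  64 836] mean [ 832. -626.   33.] rect ((829.3534545898438, -641.0540161132812), (46.126224517822266, 159.99932861328125), 86.81136322021484) zpct [ 6. 33. 59. 61.]
blue [ 323  170   69   76 3940] mean [ 503. -226.    6.] rect ((504.43975830078125, -223.6558837890625), (180.8132781982422, 151.61782836914062), 8.734938621520996
[... 1068 characters left out ...]
6538696289), 85.34573364257812)
blue [ 263   77   51   32 1038] mean [ 480. -604.   79.] rect ((473.67425537109375, -606.5639038085938), (213.7949981689453, 30.852014541625977), 20.398658752441406) zpct [ 28.  76. 126. 128.]
blue [183  80  34  24 678] mean [ 849. -667.   34.] rect ((842.1660766601562, -676.813720703125), (130.44186401367188, 132.0113067626953), 88.04656982421875) zpct [ 6. 34. 58. 61.]
blue [250 143  55  28 546] mean [ 498. -209.   10.] rect ((502.46820068359375, -223.66604614257812), (177.79005432128906, 161.05287170410156), 8.304854393005371) zpct [ 2. 10. 19. 21.]
[239.60134724 522.72396148 207.89202904] [1.79993352e+02 6.22918498e-04 1.55373093e+02] 0.6 91.28651843347856
```

View pics/side1.png

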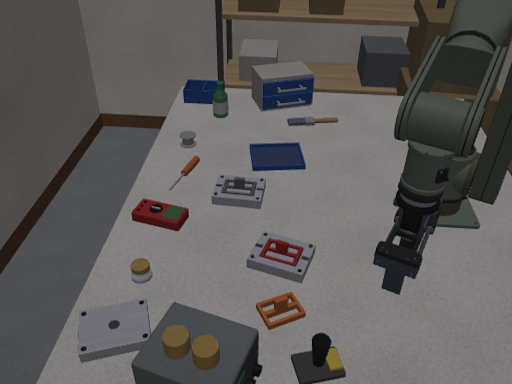

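The side view agrees, with the red bezel at (282,252), the orange one at (281,310) and the tray at (277,156). The tab is near (469,282), its top is at 64 mm as expected, and it's turned about -17.6°. The tray's centre is near (504,-224), turned +8.7°. I'm moving the tool above the tab.

Emit:
arm_command --motion '[{"offset": [0, 0, 0], "spin": -0.122}, {"offset": [-0.036, -0.02, 0], "spin": 0}, {"offset": [-0.036, -0.02, 0], "spin": 0}, {"offset": [-0.036, -0.02, 0], "spin": 0}, {"offset": [-0.036, -0.02, 0], "spin": 0}]' --jaw 0.05 --newtons 20

```text
time_s: 1.23
ee_pos: [353.4, 401.9, 208.0]
ee_rot: [180.0, 0.0, 162.4]
force: [0.3, 0.3, -0.6]
gripper_width: 50.0
gripper_force: 0.0
```

Emit:
arm_command --motion '[{"offset": [-0.037, -0.02, 0], "spin": 0}, {"offset": [-0.037, -0.02, 0], "spin": 0}, {"offset": [-0.037, -0.02, 0], "spin": 0}, {"offset": [-0.037, -0.02, 0], "spin": 0}, {"offset": [0, 0, 0], "spin": 0}]'

```text
time_s: 1.85
ee_pos: [471.0, 280.1, 207.8]
ee_rot: [-180.0, 0.0, 162.1]
force: [-0.6, 0.5, 0.6]
gripper_width: 50.1
gripper_force: 0.0
```

Emit:
arm_command --motion '[{"offset": [0.002, 0.002, 0.04], "spin": 0}, {"offset": [0, 0, 0.04], "spin": 0}, {"offset": [0, 0, 0.038], "spin": 0}, {"offset": [0, 0, 0], "spin": 0}]'

```text
time_s: 2.35
ee_pos: [465.5, 283.9, 87.5]
ee_rot: [-179.7, -0.3, 162.4]
force: [-0.6, -0.5, 0.4]
gripper_width: 50.2
gripper_force: 0.0
```

```bash
python3 - <<'E'
from h import *
im,d=env.grab_frame("side"); im2,_=env.grab_frame("top")
a=cv2.resize(im[190:330,210:370],None,fx=2.5,fy=2.5,interpolation=cv2.INTER_CUBIC)
b=cv2.resize(im2[150:290,90:250],None,fx=2.5,fy=2.5,interpolation=cv2.INTER_CUBIC)
cv2.imwrite("pics/c2.png",np.hstack([a,b]))
P=cloud("side",d); hsv=cv2.cvtColor(im,cv2.COLOR_BGR2HSV);H,S,V=hsv[...,0],hsv[...,1],hsv[...,2]
mk=((H<6)|(H>174))&(S>150)&(V>40)&(d>0)&(P[...,2]>45)&(abs(P[...,1]-282)<60)&(abs(P[...,0]-469)<60)
q=P[mk]; print(len(q),q.mean(0),np.percentile(q,[3,97],axis=0))
E
```

```text
86 [468.12110689 286.80649305  56.25978987] [[452.95501414 280.51345629  45.59034384]
 [482.70596373 292.66200652  64.33656409]]
```

View pics/c2.png

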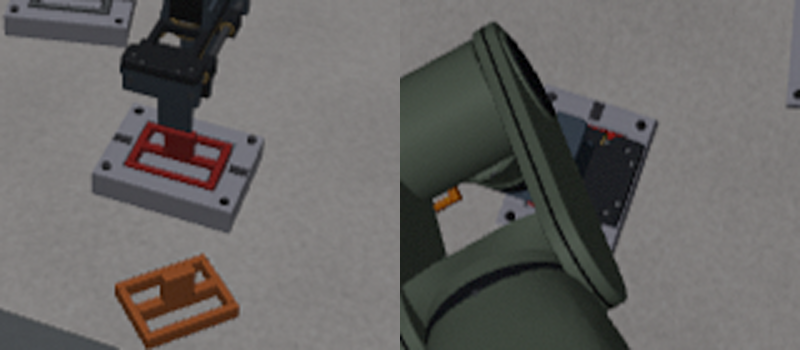

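The near finger is in front of the tab in the left crop, at about (176,130) against the tab at (180,143), so it needs a small correction. I'm making it on the way down, then closing.

Emit:
arm_command --motion '[{"offset": [-0.0035, -0.001, 0.012], "spin": 0}, {"offset": [0, 0, 0.013], "spin": 0}, {"offset": [0, 0, 0.012], "spin": 0}, {"offset": [0, 0, 0], "spin": 0}, {"offset": [0, 0, 0], "spin": 0}]'

```text
time_s: 3.08
ee_pos: [471.3, 282.4, 52.9]
ee_rot: [180.0, 0.0, 162.4]
force: [-0.7, 0.8, 0.5]
gripper_width: 49.8
gripper_force: 0.0
```

Emit:
arm_command --motion '[{"offset": [0, 0, 0], "spin": 0}, {"offset": [0, 0, 0], "spin": 0}, {"offset": [0, 0, 0], "spin": 0}, {"offset": [0, 0, 0], "spin": 0}, {"offset": [0, 0, 0], "spin": 0}]' --jaw 0.005 --newtons 20

```text
time_s: 3.7
ee_pos: [471.1, 282.3, 52.9]
ee_rot: [180.0, -0.0, 162.4]
force: [-0.8, -0.7, -0.0]
gripper_width: 11.9
gripper_force: 20.0
```

The tab is gripped at 11.9 mm, its nominal thickness, with no side load. Lifting slowly.

Emit:
arm_command --motion '[{"offset": [0, 0, -0.005], "spin": 0}, {"offset": [0, 0, -0.006], "spin": 0}, {"offset": [0, 0, -0.008], "spin": 0}, {"offset": [0, 0, -0.012], "spin": 0}, {"offset": [0, 0, 0], "spin": 0}]' --newtons 25

```text
time_s: 4.32
ee_pos: [472.0, 282.8, 85.3]
ee_rot: [179.9, 0.1, 162.4]
force: [-0.3, 0.4, -0.5]
gripper_width: 11.7
gripper_force: 25.0
```

Emit:
arm_command --motion '[{"offset": [0, 0, -0.02], "spin": 0}, {"offset": [0, 0, -0.03], "spin": 0}, {"offset": [0, 0, -0.03], "spin": 0}, {"offset": [0, 0, -0.02], "spin": 0}, {"offset": [0, 0, 0], "spin": 0}]'

```text
time_s: 4.95
ee_pos: [471.9, 282.7, 185.2]
ee_rot: [179.8, 0.1, 162.4]
force: [0.1, -0.4, -0.7]
gripper_width: 11.6
gripper_force: 25.0
```

```bash
python3 - <<'E'
from h import *
im,d=env.grab_frame("side")
cv2.imwrite("pics/c3.png",cv2.resize(im[130:330,200:400],None,fx=2.5,fy=2.5,interpolation=cv2.INTER_CUBIC))
P=cloud("side",d); hsv=cv2.cvtColor(im,cv2.COLOR_BGR2HSV);H,S,V=hsv[...,0],hsv[...,1],hsv[...,2]
mk=((H<6)|(H>174))&(S>150)&(V>40)&(d>0)&(abs(P[...,1]-282)<90)&(abs(P[...,0]-469)<90)
q=P[mk]; print(len(q),q.mean(0),np.percentile(q,[1,50,99],axis=0)); print(cv2.minAreaRect(q[:,:2].astype(np.float32)))
t=q[:,2]; A=np.c_[q[:,:2],np.ones(len(q))]; sel=abs(t-np.median(t))<10; print(np.linalg.lstsq(A[sel],t[sel],rcond=None)[0]); print(env.state()["force"],env.state()["ee_pos"])
E
```

```text
673 [469.8140602  292.41139206 161.35974915] [[420.06224938 243.52340659 148.44082908]
 [469.05490106 290.62760698 161.55769657]
 [520.29629364 330.76670123 185.9242515 ]]
((469.5697326660156, 286.0872497558594), (73.57339477539062, 96.10762023925781), 72.31591033935547)
[-8.45633070e-03 -1.72509054e-02  1.69438302e+02]
[ 0.76056749  0.90944921 -1.40832349] [471.1033573  282.23475477 183.87672028]
```

View pics/c3.png

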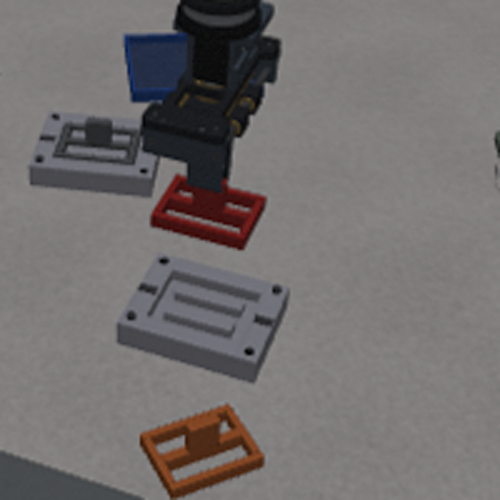

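The bezel hangs level in the jaws at about (208,212) in the crop, above the empty mould. I'm turning it by 26.3° and carrying it to the tray.

Emit:
arm_command --motion '[{"offset": [0, 0, 0], "spin": -0.12}, {"offset": [0, 0, 0], "spin": -0.12}, {"offset": [0, 0, 0], "spin": -0.12}, {"offset": [0, 0, 0], "spin": -0.099}, {"offset": [0.002, -0.02, 0], "spin": 0}]'

```text
time_s: 5.62
ee_pos: [471.5, 261.9, 182.3]
ee_rot: [-179.9, -0.1, -171.3]
force: [0.5, -0.5, -1.0]
gripper_width: 11.6
gripper_force: 25.0
```

Emit:
arm_command --motion '[{"offset": [0.0035, -0.04, 0], "spin": 0}, {"offset": [0.0035, -0.04, 0], "spin": 0}, {"offset": [0.0035, -0.04, 0], "spin": 0}, {"offset": [0.0035, -0.04, 0], "spin": 0}, {"offset": [0.0035, -0.04, 0], "spin": 0}]'

```text
time_s: 6.25
ee_pos: [483.9, 59.3, 183.1]
ee_rot: [-180.0, -0.1, -171.5]
force: [0.1, 0.5, -0.5]
gripper_width: 11.5
gripper_force: 25.0
```

Emit:
arm_command --motion '[{"offset": [0.0035, -0.04, 0], "spin": 0}, {"offset": [0.0035, -0.04, 0], "spin": 0}, {"offset": [0.0035, -0.04, 0], "spin": 0}, {"offset": [0.0035, -0.04, 0], "spin": 0}, {"offset": [0.0035, -0.04, 0], "spin": 0}]'

```text
time_s: 6.88
ee_pos: [496.3, -140.6, 183.0]
ee_rot: [180.0, -0.1, -171.5]
force: [0.9, -0.5, -0.4]
gripper_width: 11.6
gripper_force: 25.0
```

Emit:
arm_command --motion '[{"offset": [0.0035, -0.04, 0], "spin": 0}, {"offset": [0.003, -0.03, 0], "spin": 0}, {"offset": [0.001, -0.015, 0], "spin": 0}, {"offset": [0, 0, 0], "spin": 0}]'

```text
time_s: 7.38
ee_pos: [502.5, -224.2, 183.3]
ee_rot: [179.9, -0.1, -171.5]
force: [-0.1, -0.2, -0.4]
gripper_width: 11.4
gripper_force: 25.0
```

Emit:
arm_command --motion '[{"offset": [0, 0, 0.025], "spin": 0}, {"offset": [0, 0, 0.035], "spin": 0}, {"offset": [0, 0, 0.035], "spin": 0}, {"offset": [0, 0, 0.022], "spin": 0}, {"offset": [0, 0, 0], "spin": 0}]'

```text
time_s: 8.0
ee_pos: [501.7, -221.8, 65.3]
ee_rot: [179.8, -0.2, -171.3]
force: [-0.5, 0.4, -1.0]
gripper_width: 11.8
gripper_force: 25.0
```

```bash
python3 - <<'E'
from h import *
im,d=env.grab_frame("side")
cv2.imwrite("pics/c4.png",cv2.resize(im[90:200,200:340],None,fx=4,fy=4,interpolation=cv2.INTER_CUBIC))
P=cloud("side",d); hsv=cv2.cvtColor(im,cv2.COLOR_BGR2HSV);H,S,V=hsv[...,0],hsv[...,1],hsv[...,2]
mk=((H<6)|(H>174))&(S>150)&(V>30)&(d>0)&(abs(P[...,1]+224)<90)&(abs(P[...,0]-504)<90)
q=P[mk]; print(len(q),np.percentile(q,[2,50,98],axis=0).round(1)); print(cv2.minAreaRect(q[:,:2].astype(np.float32)))
s=env.state();print(s["force"],s["ee_pos"],s["ee_rot"])
E
```

```text
376 [[ 451.6 -257.5   28.5]
 [ 496.8 -215.2   40.7]
 [ 544.2 -179.8   61.5]]
((498.7789611816406, -219.39242553710938), (95.43757629394531, 77.4944076538086), 8.758727073669434)
[-0.49203683  0.55343714 -0.56588322] [ 502.88425032 -222.5694592    66.70346036] [ 1.79938802e+02 -5.82680956e-02 -1.71291271e+02]
```

View pics/c4.png

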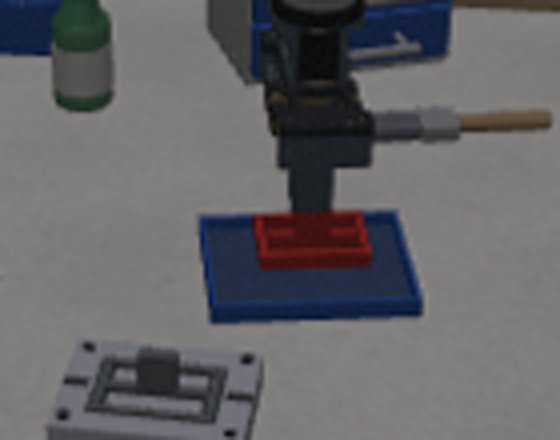

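In the crop the bezel, at (313,240), is inside the tray outline and level, about 24 mm above the floor. I'm lowering it most of the way, then in small steps while watching the force.

Emit:
arm_command --motion '[{"offset": [0, 0, 0.008], "spin": 0}, {"offset": [0, 0, 0.007], "spin": 0}, {"offset": [0, 0, 0.004], "spin": 0}, {"offset": [0, 0, 0], "spin": 0}]'

```text
time_s: 8.55
ee_pos: [503.0, -223.6, 47.5]
ee_rot: [180.0, -0.0, -171.3]
force: [0.3, 0.3, -0.7]
gripper_width: 11.9
gripper_force: 25.0
```

Emit:
arm_command --motion '[{"offset": [0, 0, 0.0015], "spin": 0}, {"offset": [0, 0, 0], "spin": 0}]'

```text
time_s: 8.8
ee_pos: [503.2, -223.7, 46.4]
ee_rot: [180.0, 0.0, -171.3]
force: [0.6, -0.5, -1.2]
gripper_width: 11.9
gripper_force: 25.0
```

Emit:
arm_command --motion '[{"offset": [0, 0, 0.001], "spin": 0}, {"offset": [0, 0, 0], "spin": 0}]'

```text
time_s: 9.05
ee_pos: [503.2, -223.6, 45.3]
ee_rot: [180.0, 0.0, -171.3]
force: [0.8, 0.1, -2.1]
gripper_width: 11.5
gripper_force: 25.0
```

Emit:
arm_command --motion '[{"offset": [0, 0, 0.001], "spin": 0}, {"offset": [0, 0, 0], "spin": 0}]'

```text
time_s: 9.3
ee_pos: [503.1, -223.6, 44.2]
ee_rot: [180.0, -0.0, -171.3]
force: [-0.9, -0.3, -1.0]
gripper_width: 11.7
gripper_force: 25.0
```

Emit:
arm_command --motion '[{"offset": [0, 0, 0.001], "spin": 0}, {"offset": [0, 0, 0], "spin": 0}]'

```text
time_s: 9.55
ee_pos: [503.2, -223.6, 43.2]
ee_rot: [180.0, -0.0, -171.3]
force: [-0.7, 0.8, -1.1]
gripper_width: 11.9
gripper_force: 25.0
```

Emit:
arm_command --motion '[{"offset": [0, 0, 0.001], "spin": 0}, {"offset": [0, 0, 0], "spin": 0}]'

```text
time_s: 9.8
ee_pos: [503.2, -223.6, 42.2]
ee_rot: [180.0, -0.0, -171.3]
force: [-1.0, -0.2, -0.5]
gripper_width: 11.8
gripper_force: 25.0
```

Emit:
arm_command --motion '[{"offset": [0, 0, 0.0007], "spin": 0}, {"offset": [0, 0, 0], "spin": 0}]'

```text
time_s: 10.05
ee_pos: [503.3, -223.7, 41.9]
ee_rot: [-180.0, 0.0, -171.3]
force: [-0.5, 0.2, 2.6]
gripper_width: 11.7
gripper_force: 25.0
```

Emit:
arm_command --motion '[{"offset": [0, 0, 0.0007], "spin": 0}, {"offset": [0, 0, 0], "spin": 0}]'

```text
time_s: 10.3
ee_pos: [503.3, -223.7, 41.9]
ee_rot: [-180.0, 0.0, -171.3]
force: [-1.6, 1.5, 7.8]
gripper_width: 11.4
gripper_force: 25.0
```

It touched down at a TCP height of 41.9 mm, as predicted. Releasing and going straight up.

Emit:
arm_command --motion '[{"offset": [0, 0, 0], "spin": 0}, {"offset": [0, 0, 0], "spin": 0}, {"offset": [0, 0, 0], "spin": 0}, {"offset": [0, 0, 0], "spin": 0}]' --jaw 0.045

```text
time_s: 10.8
ee_pos: [503.2, -223.6, 40.7]
ee_rot: [180.0, -0.0, -171.3]
force: [-0.8, -0.4, -0.1]
gripper_width: 44.5
gripper_force: 0.0
```

Emit:
arm_command --motion '[{"offset": [0, 0, -0.01], "spin": 0}, {"offset": [0, 0, -0.03], "spin": 0}, {"offset": [0, 0, -0.04], "spin": 0}, {"offset": [0, 0, -0.04], "spin": 0}, {"offset": [0, 0, -0.04], "spin": 0}]'

```text
time_s: 11.42
ee_pos: [503.2, -223.6, 203.0]
ee_rot: [-180.0, 0.1, -171.3]
force: [1.0, -0.6, 0.4]
gripper_width: 45.0
gripper_force: 0.0
```

Emit:
arm_command --motion '[{"offset": [0.04, 0, 0], "spin": 0}, {"offset": [0.04, 0, 0], "spin": 0}, {"offset": [0.03, 0, 0], "spin": 0}, {"offset": [0, 0, 0], "spin": 0}]'

```text
time_s: 11.92
ee_pos: [393.0, -240.3, 201.8]
ee_rot: [-180.0, 0.0, -171.4]
force: [1.1, -0.1, 1.0]
gripper_width: 44.7
gripper_force: 0.0
```

```bash
python3 - <<'E'
from h import *
im,d=env.grab_frame("side")
cv2.imwrite("pics/c5.png",cv2.resize(im[90:330,190:350],None,fx=2.5,fy=2.5,interpolation=cv2.INTER_CUBIC))
P=cloud("side",d); hsv=cv2.cvtColor(im,cv2.COLOR_BGR2HSV);H,S,V=hsv[...,0],hsv[...,1],hsv[...,2]
mk=((H<6)|(H>174))&(S>150)&(V>30)&(d>0)&(abs(P[...,1]+224)<90)&(abs(P[...,0]-504)<90)
q=P[mk]; print(len(q),np.percentile(q,[2,50,98],axis=0).round(1)); print(cv2.minAreaRect(q[:,:2].astype(np.float32)))
s=env.state();print(s["force"],s["ee_pos"],s["time_s"])
E
```

```text
412 [[ 453.4 -259.6    4.7]
 [ 499.7 -218.5   18.3]
 [ 545.4 -180.1   51.7]]
((500.1361999511719, -221.75633239746094), (94.54171752929688, 86.19050598144531), 8.638671875)
[ 0.59380628 -1.06735372  0.07663873] [ 394.44661186 -240.46174276  201.81548388] 11.975
```

View pics/c5.png

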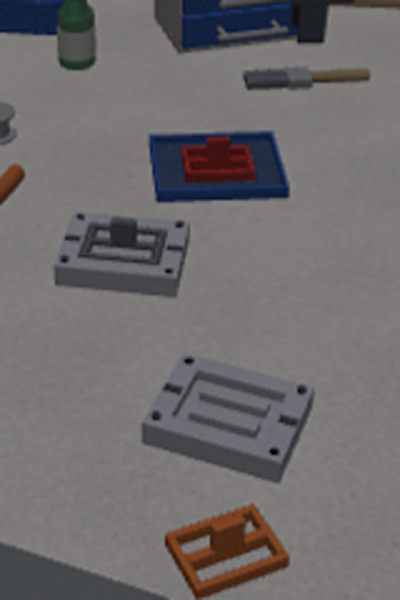

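The red bezel lies flat in the tray at (218,160) with the tab up. The grey one at (123,240) and the orange one at (227,548) haven't moved. Handing in.

```bash
python3 -c "
from workcell import env
print(env.job_done())"
```

```text
the job is handed in; nothing more can be done
None
```

The red bezel is lying flat on the tray's floor with its tab up, set down gently; the grey and orange ones weren't touched, and I handed the job in at about 12 s.

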